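# Clamp a stone slice on its glass slide in the bench press

## Task

Clamp the stone slice lying in the slide press: swing the press's arm round until it clicks into the detent at its end stop, over the slice, and only then push the plunger's knob down 14 mm, so that the dark band on its stem just meets the bush, and keep it there. Never push it to the bottom of its travel, which would crack the slice, and leave the other things on the desk alone. The program finishes while still holding the knob down; do not let it go.

Things in the scene. Friction and masses are not known exactly. Their poses are not given: they have to be found in the camera images.
- press: Small white bench press, fixed to the desk. Base plate 210 x 110 mm, 15 mm thick; origin: centre of its underside on the desk, z up. Along its own x, at x = -45 mm, stands the dark steel anvil (44 x 92 mm, top at 45 mm) with a shallow nest that holds the specimen; at x = +70 mm stands the post (38 mm diameter) with the arm's upright hinge.
- swing_arm (a joint): Angle of the grey arm about its upright hinge, rad, anticlockwise from above. 0: parked, along the press's +y; 1.571: end stop, along the press's -x, over the nest. Starts at 0.2 to 0.7. It stays where left (about 0.6 N at the peg; about 1 N more to ride over the detent at 1.41); past 1.41 the detent's sprung ball draws it to the stop and keeps it there.
- hinge_axis (a point): On the hinge axis of the arm, 115 mm above the desk. The arm is a bar 22 mm wide, underside 95 mm and top 113 mm above the desk, reaching 170 mm from this axis.
- peg_top (a point): Centre of the top of the upright black peg near the arm's free end, 160 mm from the hinge axis, by which the arm is swung. The peg is round, 12 mm in diameter (16 mm at its top 6 mm) and stands from the arm's top (113 mm) up to 155 mm above the desk. It is part of the arm.
- plunger (a joint): How far the plunger is pressed down into the arm, m: 0 up (as it starts), 0.022 at the bottom. A spring lifts it back when let go: about 2 N at first, 0.3 N per mm; from about 8 mm on the pad meets the slice and its own spring adds 0.8 N per mm (about 12 N in all at 14 mm).
- knob_top (a point): Centre of the flat top of the plunger's knob, 155 mm above the desk when up. It goes down with the plunger and round with the arm.
- knob: Round aluminium knob on top of the plunger's stem, 28 mm in diameter, 10 mm high, 115 mm from the hinge axis (45 mm nearer the hinge than the peg). Origin: centre of its underside, 25 mm above the steel bush (top at 120 mm above the desk) in which the 10 mm stem slides. A dark band on the stem has its lower edge 14 mm above the bush when the plunger is up.
- pad: Round black pad under the arm at the foot of the plunger, 18 mm in diameter, sprung on the stem. Origin: centre of its underside, 63 mm above the desk when up.
- specimen: Glass slide 26 x 76 x 2 mm with a reddish stone slice 22 x 40 x 8 mm on it, lying loose in the press's nest, its top 55 mm above the desk. Origin: centre of the slide's underside; long side along y.
- petri_dish: Glass dish, 60 mm in diameter, 14 mm high, on the desk beside the press. Origin: centre of its underside. Leave alone.
- vial: Small amber jar, 22 mm in diameter, 50 mm high, standing beside the press. Origin: centre of its underside. Leave alone.
- loupe: Black eyepiece loupe, 34 mm in diameter, 34 mm high, standing beside the press. Origin: centre of its underside. Leave alone.
- brush: Brush with a wooden handle, 160 mm long along its x, lying on the desk. Leave alone.
- wash_bottle: White wash bottle with a bent spout, 68 mm in diameter, about 200 mm high. Origin: centre of its underside. Leave alone.
- spectacles: Black round-framed spectacles, about 120 x 130 x 50 mm, on the desk. Origin: under the bridge. Leave alone.
Not all that is in view belongs to the job. There is more than one size of the specimen; the one meant has the size given above.

How it is judged:
By the outcome, as a careful person would: the job done as asked, in the order asked, and still so for the second after the job is handed in, while the arm keeps its last pose, push and grip.
It also fails if it takes over 48 s, if anything falls off the work surface, if the arm or the gripper's body presses on something with over 40 N, if the wrist force passes 120 N, or if a joint passes its speed limit or range.

## Robot

A 7-joint arm with a two-finger parallel gripper is mounted at the origin on the work surface. World frame = base frame: x ahead of the robot, y to its left, z up, the work surface at z = 0. Lengths are in m, angles in rad, forces in N, time in s.
With the tool pointing down it reaches from about 0.425 to 0.925 m from the base axis. Payload 6.8 kg.
Tool frame: the origin (TCP) lies at the very end of the fingers, on their centre line; the grasp point (between the pads) lies r.grip_depth behind it (r.grip_depth is the distance from the TCP to the grasp point, in m); z points along the fingers, x is the direction in which the jaws open and shut, and the axes are right-handed (so a half turn about z gives the same grasp; the last joint's range is limited). The gripper opens to 85 mm and grips with 20 to 120 N. Pads are 22 mm wide; open, the fingers measure 114 mm over their backs; the gripper's body (76 mm by 85 mm) begins 54 mm behind the grasp point. The pads swing forward as they close: fully open they stand 13 mm farther back than shut.
Start: joints at [-1.336, 0.477, 0.022, 1.555, -0.011, 1.109, -0.083], TCP at [0.227, 0.636, 0.231] pointing down, gripper open.
Joint ranges: [-2.96, 2.96], [-0.34, 2.1], [-1.41, 1.46], [0.24, 2.44], [-1.37, 4.51], [0.17, 1.92], [-2.96, 2.96]. Speed limits (rad/s): [2.39, 2.39, 3.14, 3.14, 3.14, 3.14, 3.14].

## Interface

Orientations are given as a rotation vector (axis times angle).
In Python, from bench import readout, grab_frame, workorder, r gives the robot as it stands.
- The arm moves only by the shell command python3 -m handwheel 'ROWS' [FORCE]. ROWS is text: rows parted by semicolons, each of 7 numbers parted by spaces: the shift along the tool's x, y, z in mm, then the turn, a rotation vector about the tool's x, y, z in degrees, then the finger opening in mm, from 0 to 85.4. A call has 1 to 12 rows; each row is the pose to reach, as a shift and turn from the pose commanded when the call began, along the tool's axes at that moment; what a row does not reach only later rows make up. A row lasts 1/8 s, in which the tool goes at most 62.5 mm and 10.7 degrees, less where a joint would pass 70% of its speed; a pose out of reach is approached as far as the arm can. A call with a gripper value outside its range is refused whole. The fingers move at their own pace and stop on an object; FORCE is the grip in N (left out, the last holds). Time passes only in rows, so rows that repeat a pose let the fingers close. It gives the time, the measured TCP pose, the force and the opening at its end, in the units of the state.
- readout.get_obs(): the state, without advancing time (a new reading comes with each control period).
- grab_frame(name): name is "side" or "top"; returns a dict with "pixels" (400x640x3 uint8, red, green, blue), "fx", "fy", "cx", "cy" (pixels), "D" ([k1, k2, p1, p2, k3] as OpenCV has them; the pictures are not rectified), "rvec" (rotation vector, rad) and "tvec" (3), from world to camera coordinates, as OpenCV has them. Camera axes: x right, y down, z forward; pixel columns grow to the right and rows downward; lengths in m; the calibration is good to about 2 mm. A picture is of the moment at which its call begins. There is no depth.
- workorder.hand_in(): hands the job in, once; it reports no verdict.
The state is a dict: "clock": time; "joints": joint angles; "qvel": joint speeds; "tau": joint torques, N m; "tcp_pos": TCP position; "orientation": TCP orientation; "contact_force": force on the tool from outside, world axes, zero at the start; "moment": the same for the moment, N m; "grip_width": finger opening in m.
Only numpy, scipy, OpenCV 4.12 (cv2) and the standard library are available. Lean on these libraries where they do the work, as an engineer would, in place of code of your own. Each camera call takes 0.05 s, during which the arm holds its last target.

## Working session

There is one attempt and no reset: what is moved stays moved. The work goes in short steps, Python scripts to look and compute and a shell command to move; the robot and the scene stay as the last step left them, time stands still between calls to the robot, and variables do not carry over. Pictures are saved under pics/ and viewed, and the job is handed in when it is done.

```bash
mkdir -p pics; ls; cat > h.py <<'E'
import numpy as np,cv2
from bench import readout,grab_frame,workorder,r
def snap(cam,name):
    f=grab_frame(cam); cv2.imwrite('pics/'+name+'.png',f['pixels'][:,:,::-1]); np.save('pics/'+name+'.npy',{k:v for k,v in f.items()},allow_pickle=True); return f
def load(name): return np.load('pics/'+name+'.npy',allow_pickle=True).item()
def KD(f): return np.array([[f['fx'],0,f['cx']],[0,f['fy'],f['cy']],[0,0,1.]]),np.array(f['D'],float)
def ray(f,uv):
    K,D=KD(f); p=cv2.undistortPoints(np.array([[uv]],float),K,D)[0,0]
    R=cv2.Rodrigues(np.array(f['rvec'],float))[0]; t=np.array(f['tvec'],float).ravel()
    return -R.T@t, R.T@np.array([p[0],p[1],1])
def atz(f,uv,z):
    c,d=ray(f,uv); return c+d*(z-c[2])/d[2]
def proj(f,P):
    K,D=KD(f); return cv2.projectPoints(np.array(P,float).reshape(-1,3),np.array(f['rvec'],float),np.array(f['tvec'],float),K,D)[0][:,0]
E
python3 - <<'E'
from h import *
snap('top','top0');snap('side','side0')
o=readout.get_obs();print(o);print(r.grip_depth)
for n in('top0','side0'):
    print(ray(load(n),(320,200)))
E
```

```text
pics
{'clock': 0.1, 'joints': array([-1.33608529,  0.47773436,  0.02232232,  1.55633951, -0.01147372,
        1.10928913, -0.08308421]), 'qvel': array([ 0.00030135,  0.00095567, -0.00099512, -0.00481983,  0.00117882,
        0.00133111, -0.00064655]), 'tau': array([ 4.30711036e-03, -5.97765470e+01,  1.61357224e+00, -2.81956154e+01,
        1.27708921e-02,  5.04113719e-03,  2.92318660e-06]), 'tcp_pos': array([0.2267201 , 0.63522728, 0.23041672]), 'orientation': array([ 2.56687383e+00,  1.80946054e+00, -1.97975484e-03]), 'contact_force': array([-0.05772456, -0.38342037, -0.32725369]), 'moment': array([-0.02616595, -0.03508011, -0.02356298]), 'grip_width': 0.08541477882329711}
0.0187
(array([0.42975196, 0.01419525, 1.38180627]), array([ 0.05292076, -0.02108452, -0.99840859]))
(array([-0.14879268, -0.65996865,  0.77186395]), array([ 0.55889063,  0.59662811, -0.57607794]))
```

View pics/top0.png

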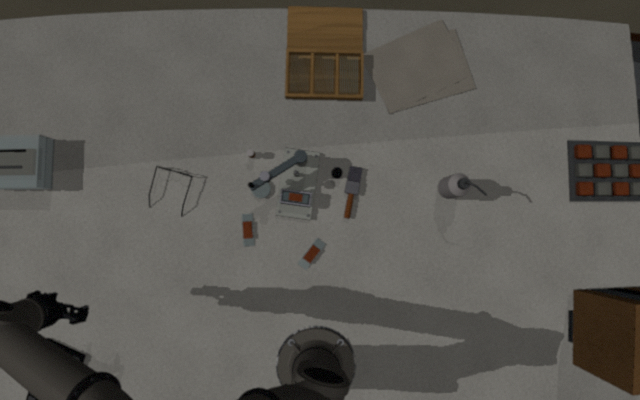

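View pics/side0.png

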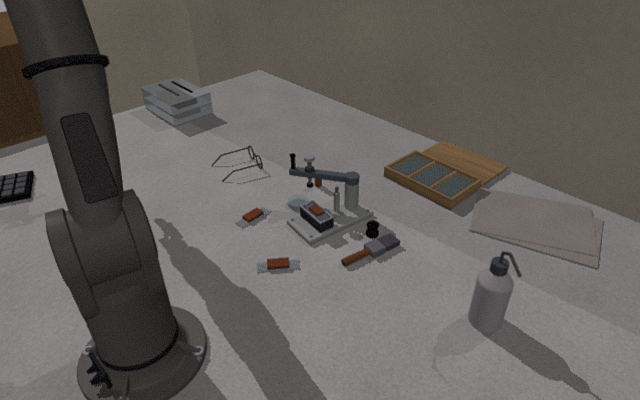

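The top view shows the robot base at about (320,360), with +x up and +y to the left. The press lies around (295,180), with its post at (300,157) and the peg end of the arm at (253,186). I'll enlarge both views.

```bash
python3 - <<'E'
from h import *
a=load('top0')['pixels'][135:235,220:370,::-1]; cv2.imwrite('pics/topc.png',cv2.resize(a,None,fx=5.3,fy=5.3,interpolation=cv2.INTER_CUBIC))
a=load('side0')['pixels'][140:280,230:410,::-1]; cv2.imwrite('pics/sidec.png',cv2.resize(a,None,fx=4.2,fy=4.2,interpolation=cv2.INTER_CUBIC))
E
```

```text
(no output)
```

View pics/topc.png

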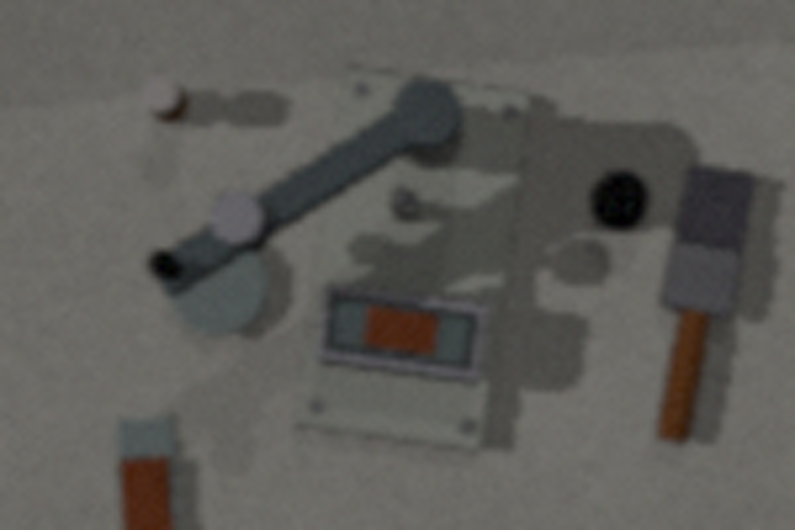

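View pics/sidec.png

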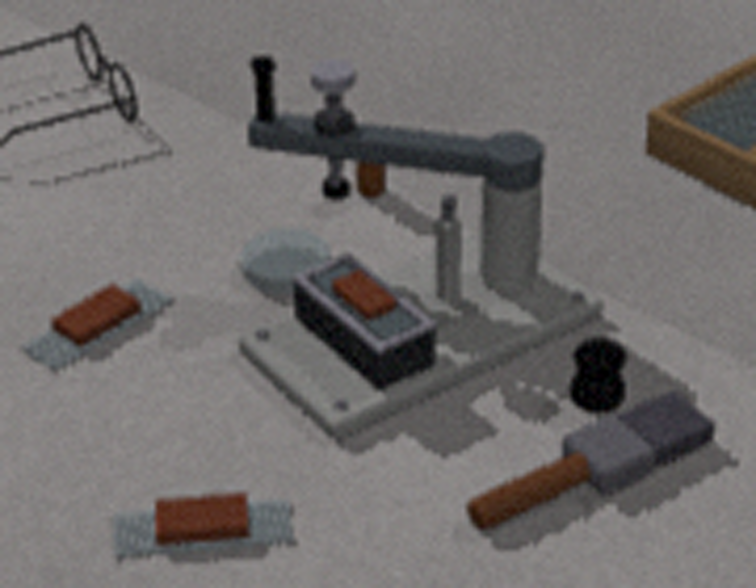

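In the top crop, the hinge cap is at (428,110), the peg at (166,266) and the knob at (237,217). Three slices are visible: one in the press nest at about (295,197) in the full top image, and two loose on the desk at (248,230) and (312,252). The one meant is the slice in the nest. It needs no handling, and the side crop confirms it lies in the anvil. Next I measure positions.

```bash
python3 - <<'E'
from h import *
from scipy.optimize import least_squares
T=load('top0');S=load('side0')
tc=lambda u,v:(u/5.3+220-.4,v/5.3+135-.4); sc=lambda u,v:(u/4.2+230-.4,v/4.2+140-.4)
for n,p,z in [('hinge',(428,110),.118),('peg',(166,266),.155),('knob',(237,217),.155)]:
    print(n,atz(T,tc(*p),z))
for n,p,z in [('peg',(263,62),.155),('knob',(334,73),.155),('hinge',(514,147),.118)]:
    print(n,'side',atz(S,sc(*p),z))
print('base corners',[atz(T,tc(*p),.015).round(4) for p in [(350,68),(532,96),(486,450),(297,426)]])
print('anvil top',[atz(T,tc(*p),.045).round(4) for p in [(330,288),(488,308),(477,380),(318,360)]])
print('stud',[atz(T,tc(405,200),z).round(4) for z in(.06,.08,.09)], atz(S,sc(449,200),.08))
print('vial',atz(T,tc(165,95),.05),'dish',atz(T,tc(222,285),.007),'loupe',atz(T,tc(620,200),.034))
# fit: press x,y,yaw, arm angle
obs=[(T,tc(428,110),0),(T,tc(166,266),1),(T,tc(237,217),2),(S,sc(263,62),1),(S,sc(334,73),2),(S,sc(514,147),0)]
cor=[(350,68),(532,96),(486,450),(297,426)]
def res(p):
    x,y,th,q=p; c,s=np.cos(th),np.sin(th); R=np.array([[c,-s],[s,c]])
    h=np.array([x,y])+R@[.07,0]; a=th+np.pi/2+q; d=np.array([np.cos(a),np.sin(a)])
    pts={0:[*h,.118],1:[*(h+.16*d),.155],2:[*(h+.115*d),.155]}
    e=[proj(f,pts[i])[0]-np.array(uv) for f,uv,i in obs]
    for uv,l in zip(cor,[(.105,.055),(.105,-.055),(-.105,-.055),(-.105,.055)]):
        e.append(proj(T,[*(np.array([x,y])+R@l),.015])[0]-np.array(tc(*uv)))
    return np.array(e).ravel()
s=least_squares(res,[.5,.05,0,.5],loss='soft_l1'); print(s.x,res(s.x).reshape(-1,2).round(1))
x,y,th,q=s.x
h=np.array([x,y])+.07*np.array([np.cos(th),np.sin(th)]);print('hinge',h)
for qq in(q,.6,.8,1,1.2,1.41,1.5,1.571):
    a=th+np.pi/2+qq;d=np.array([np.cos(a),np.sin(a)]);print(qq,'peg',h+.16*d,'knob',h+.115*d)
o=readout.get_obs()
print(cv2.Rodrigues(o['orientation'])[0].round(3))
E
```

```text
hinge [0.62303854 0.04266796 0.118     ]
peg [0.53657452 0.17666297 0.155     ]
knob [0.56185749 0.1402149  0.155     ]
peg side [0.54064349 0.18022033 0.155     ]
knob side [0.56304046 0.13914101 0.155     ]
hinge side [0.62358978 0.04206949 0.118     ]
base corners [array([0.6633, 0.09  , 0.015 ]), array([ 0.647, -0.015,  0.015]), array([0.4431, 0.0118, 0.015 ]), array([0.457 , 0.1197, 0.015 ])]
anvil top [array([0.5337, 0.0991, 0.045 ]), array([0.5223, 0.0106, 0.045 ]), array([0.482 , 0.0168, 0.045 ]), array([0.4933, 0.1058, 0.045 ])]
stud [array([0.5815, 0.0567, 0.06  ]), array([0.5792, 0.0561, 0.08  ]), array([0.578 , 0.0557, 0.09  ])] [0.5938205  0.06852854 0.08      ]
vial [0.64215027 0.19200379 0.05      ] dish [0.53842156 0.1638404  0.007     ] loupe [ 0.58443032 -0.06435858  0.034     ]
[ 0.55331389  0.05151149 -0.13743654  0.69507959] [[ 0.3  0.1]
 [-0.4 -0.5]
 [ 0.3  0. ]
 [-0.1  0.7]
 [-0.4  0.1]
 [-0.2  0.2]
 [-0.5 -0.5]
 [ 0.8 -0.9]
 [ 0.1  0.4]
 [-0.2  0.1]]
hinge [0.62265382 0.04192119]
0.6950795891429206 peg [0.53798378 0.17768195] knob [0.56179723 0.13949924]
0.6 peg [0.55125484 0.18510704] knob [0.5713358  0.14483602]
0.8 peg [0.52423143 0.16806806] knob [0.55191273 0.13258926]
1 peg [0.50113181 0.14600002] knob [0.53530988 0.11672785]
1.2 peg [0.48287689 0.11978267] knob [0.52218915 0.09788413]
1.41 peg [0.46971667 0.08893424] knob [0.51273024 0.07571182]
1.5 peg [0.46611018 0.0749982 ] knob [0.51013808 0.06569529]
1.571 peg [0.46415809 0.0638096 ] knob [0.50873501 0.05765349]
[[ 0.336  0.942 -0.   ]
 [ 0.942 -0.336 -0.002]
 [-0.002  0.    -1.   ]]
```

The fit agrees within 1 px in both views: hinge (0.6227, 0.0419), yaw -0.137, arm angle 0.695. The peg is at (0.538, 0.178) and the knob's end position is (0.5087, 0.0577). I'll move the closed fingers behind the peg, turning the tool so its jaw axis lies along the tangent.

```bash
python3 -m handwheel '-10 20 0 0 0 2 0;-32 55 0 0 0 5 0;-60 100 0 0 0 9 0;-88 145 0 0 0 13 0;-116 190 0 0 0 17 0;-144 236 0 0 0 21 0;-172 282 5 0 0 25 0;-200 328 10 0 0 29 0;-226 372 16 0 0 33 0;-252 415 22 0 0 36 0;-276 455 27 0 0 38 0;-290 477 31 0 0 38 0' 20
```

```text
clock: 1.6
tcp_pos: [0.5801, 0.1972, 0.2002]
orientation: [3.019, 0.865, -0.0]
contact_force: [-0.0, 0.1, 1.1]
grip_width: -0.0001
```

```bash
python3 -m handwheel '0 0 0 0 0 0 0;0 0 0 0 0 0 0'; python3 - <<'E'
from h import *
o=readout.get_obs();print(o['clock'],o['tcp_pos'],o['contact_force'],cv2.Rodrigues(o['orientation'])[0].round(3))
E
```

```text
clock: 1.85
tcp_pos: [0.578, 0.2023, 0.2003]
orientation: [-3.017, -0.874, 0.001]
contact_force: [-0.5, 0.1, -0.4]
grip_width: 0.0003
1.85 [0.57801887 0.20233628 0.20025631] [-0.53638943  0.08642417 -0.36165897] [[ 0.845  0.535 -0.001]
 [ 0.535 -0.845  0.   ]
 [-0.    -0.001 -1.   ]]
```

The tool x axis is now (0.845, 0.535), exactly opposite the tangent, and the peg lies 47 mm along tool -x. I'll descend and look.

```bash
python3 -m handwheel '0 0 15 0 0 0 0;0 0 32 0 0 0 0;0 0 50 0 0 0 0;0 0 63 0 0 0 0;0 0 70 0 0 0 0;0 0 70 0 0 0 0'; python3 - <<'E'
from h import *
f=snap('side','side1');cv2.imwrite('pics/side1c.png',cv2.resize(f['pixels'][90:230,230:400,::-1],None,fx=4.2,fy=4.2,interpolation=cv2.INTER_CUBIC))
f=snap('top','top1');cv2.imwrite('pics/top1c.png',cv2.resize(f['pixels'][135:235,220:340,::-1],None,fx=5,fy=5,interpolation=cv2.INTER_CUBIC))
E
```

```text
clock: 2.6
tcp_pos: [0.5785, 0.2022, 0.1298]
orientation: [3.017, 0.875, -0.001]
contact_force: [0.3, 0.1, -0.8]
grip_width: 0.0001
```

View pics/side1c.png

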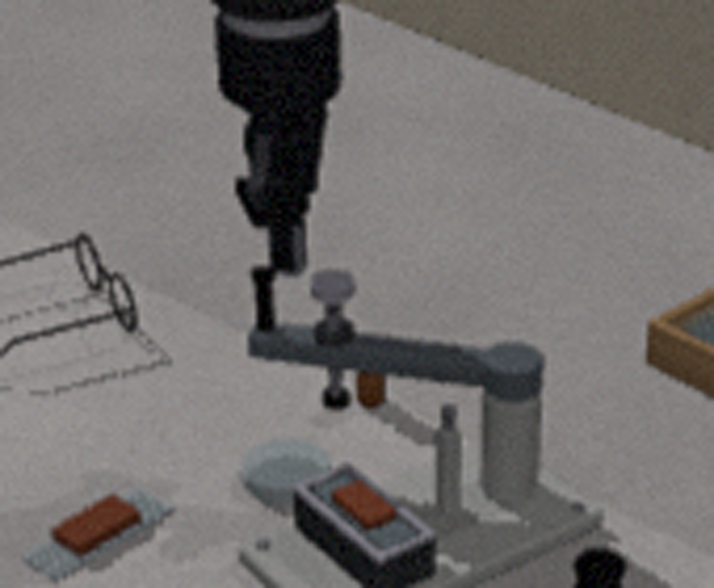

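View pics/top1c.png

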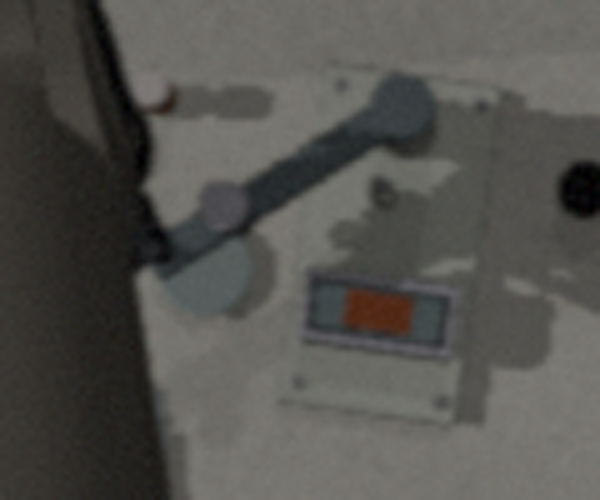

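In the side crop the closed fingertips hang at about (288,270), just behind the peg at (262,280), with the arm untouched. The gripper partly hides the top view. Now I work out the arc for the push.

```bash
cat > arc.py <<'E'
import sys
from h import *
H=np.array([.62265,.04192]);th=-.13744
def pose(q,s,rr=.16):
    a=th+np.pi/2+q;d=np.array([np.cos(a),np.sin(a)]);t=np.array([-d[1],d[0]])
    return H+rr*d-s*t
def rows(qs,s,z=.130):
    o=readout.get_obs();R=cv2.Rodrigues(o['orientation'])[0]; ang=np.arctan2(R[1,0],R[0,0])
    for q in qs:
        D=R.T@(np.array([*pose(q,s),z])-o['tcp_pos'])*1000
        print(round(q,3),D.round(1),round(-np.degrees(th+q-ang),1) )
E
python3 - <<'E'
from arc import *
rows(np.linspace(.60,1.15,12),.022)
E
```

```text
0.6 [-10.8   1.9   0.7] 5.8
0.65 [-18.7   0.2   0.7] 3.0
0.7 [-26.7  -1.1   0.7] 0.1
0.75 [-34.7  -2.    0.7] -2.7
0.8 [-42.7  -2.5   0.7] -5.6
0.85 [-50.8  -2.6   0.7] -8.5
0.9 [-58.9  -2.4   0.7] -11.3
0.95 [-66.9  -1.7   0.6] -14.2
1.0 [-74.9  -0.6   0.6] -17.1
1.05 [-82.9   0.9   0.6] -19.9
1.1 [-90.7   2.8   0.6] -22.8
1.15 [-98.5   5.1   0.6] -25.7
```

```bash
python3 -m handwheel '-10 0 0 0 0 0 0;-18 0 0 0 0 0 0;-25 -1 0 0 0 0 0;-32 -2 0 0 0 -2 0;-38 -2 0 0 0 -4 0;-45 -2.5 0 0 0 -6.5 0;-52 -2.5 0 0 0 -9 0;-59 -2.5 0 0 0 -11 0;-67 -1.5 0 0 0 -14 0;-75 -0.5 0 0 0 -17 0;-83 1 0 0 0 -20 0;-83 1 0 0 0 -20 0'; python3 - <<'E'
from h import *
f=snap('side','side2');cv2.imwrite('pics/side2c.png',cv2.resize(f['pixels'][90:230,230:400,::-1],None,fx=4.2,fy=4.2,interpolation=cv2.INTER_CUBIC))
f=snap('top','top2');cv2.imwrite('pics/top2c.png',cv2.resize(f['pixels'][135:235,220:340,::-1],None,fx=5,fy=5,interpolation=cv2.INTER_CUBIC))
from arc import *
rows(np.arange(1.05,1.6,.05),.022)
E
```

```text
clock: 4.2
tcp_pos: [0.5085, 0.1564, 0.1303]
orientation: [-2.819, -1.385, 0.001]
contact_force: [-0.8, 0.0, -0.1]
grip_width: -0.0002
1.05 [0.4 0.3 0.3] 0.0
1.1 [-7.6 -0.6  0.3] -2.8
1.15 [-15.7  -1.1   0.3] -5.7
1.2 [-23.7  -1.2   0.3] -8.6
1.25 [-31.8  -0.9   0.3] -11.4
1.3 [-39.9  -0.2   0.3] -14.3
1.35 [-47.9   0.9   0.3] -17.2
1.4 [-55.8   2.4   0.3] -20.0
1.45 [-63.6   4.4   0.3] -22.9
1.5 [-71.4   6.6   0.3] -25.7
1.55 [-79.    9.3   0.3] -28.6
```

View pics/side2c.png

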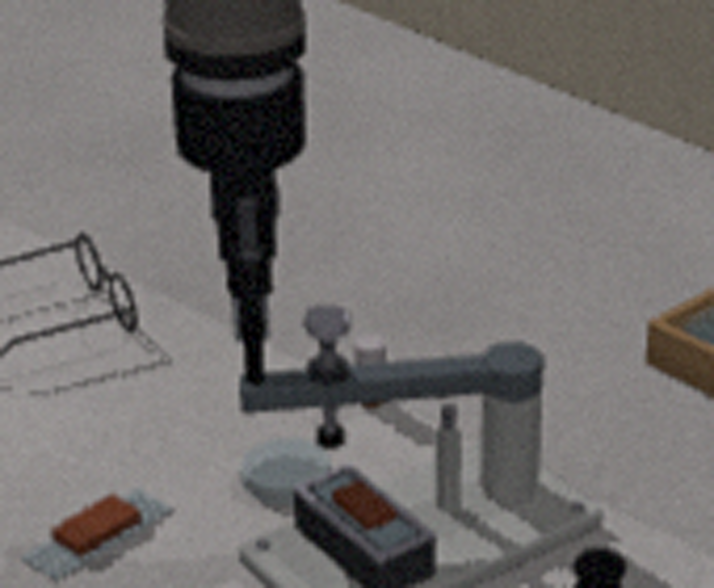

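View pics/top2c.png

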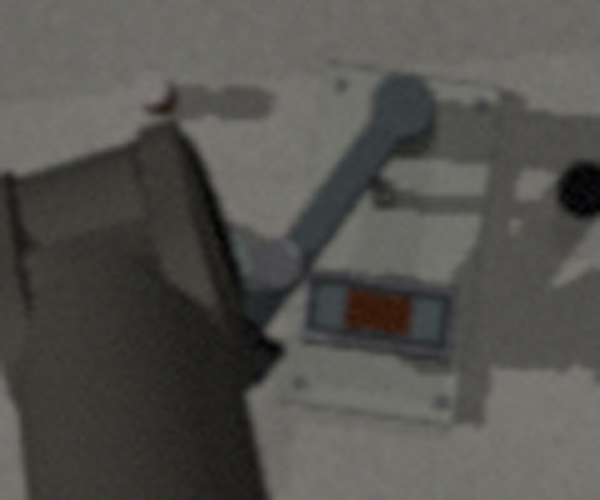

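The arm is following: the knob is now at (273,262) in the top crop and the fingers are hard behind the peg. I continue along the arc.

```bash
python3 - <<'E'
from arc import *
T=load('top2');p=atz(T,(273/5+220-.4,262/5+135-.4),.155);print(p,np.arctan2(p[1]-H[1],p[0]-H[0])-th-np.pi/2,np.hypot(*(p[:2]-H)))
E
python3 -m handwheel '-7.5 -0.5 0 0 0 -3 0;-15.5 -1 0 0 0 -5.5 0;-23.5 -1 0 0 0 -8.5 0;-31.5 -1 0 0 0 -11.5 0;-38 -0.5 0 0 0 -14 0;-44 0.5 0 0 0 -16 0;-49 1 0 0 0 -18 0;-54 2 0 0 0 -19.5 0;-58 3 0 0 0 -21 0;-62 4 0 0 0 -22.5 0;-66 5 0 0 0 -24 0;-66 5 0 0 0 -24 0'; python3 - <<'E'
from h import *
f=snap('side','side3');cv2.imwrite('pics/side3c.png',cv2.resize(f['pixels'][90:230,230:400,::-1],None,fx=4.2,fy=4.2,interpolation=cv2.INTER_CUBIC))
f=snap('top','top3');cv2.imwrite('pics/top3c.png',cv2.resize(f['pixels'][135:235,220:340,::-1],None,fx=5,fy=5,interpolation=cv2.INTER_CUBIC))
from arc import *
rows(np.arange(1.4,1.6,.05),.022)
E
```

```text
[0.53043116 0.11306713 0.155     ] 1.0511146112589964 0.11647415514545051
clock: 5.8
tcp_pos: [0.4725, 0.1012, 0.1302]
orientation: [-2.47, -1.941, 0.001]
contact_force: [0.1, 0.3, -0.0]
grip_width: 0.0
1.4 [10.5  1.8  0.3] 4.0
1.45 [2.5 0.3 0.3] 1.1
1.5 [-5.5 -0.8  0.3] -1.7
1.55 [-13.5  -1.4   0.3] -4.6
1.6 [-21.6  -1.7   0.3] -7.5
```

View pics/side3c.png

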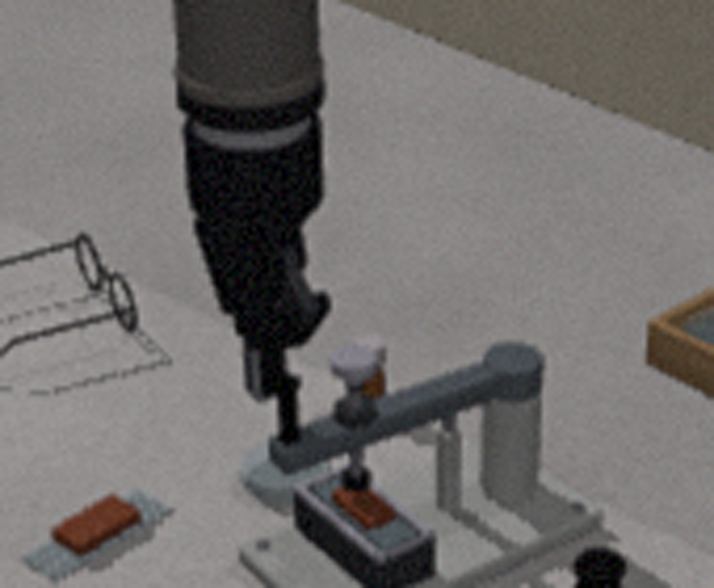

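View pics/top3c.png

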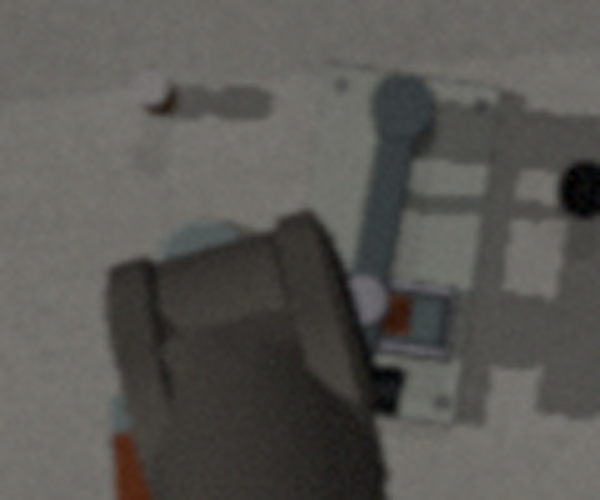

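The arm is now nearly over the nest, with the knob at (368,300) in the top crop and the pad above the slice. I'll check the angle from the knob and push gently on to the stop.

```bash
cat > ang.py <<'E'
from arc import *
def ang(f,uv):
    p=atz(f,uv,.155);print(p.round(4),'q',np.arctan2(p[1]-H[1],p[0]-H[0])%(2*np.pi)-th-np.pi/2,'r',np.hypot(*(p[:2]-H)))
E
python3 - <<'E'
from ang import *
ang(load('top3'),(368/5+220-.4,300/5+135-.4));ang(load('side3'),(355/4.2+230-.4,358/4.2+90-.4))
E
python3 -m handwheel '-2.5 -0.5 0 0 0 -1 0;-5.5 -1 0 0 0 -2 0;-8 -1 0 0 0 -3 0;-10 -1 0 0 0 -4 0;-12 -1 0 0 0 -4.5 0;-13.5 -1.5 0 0 0 -4.5 0;-13.5 -1.5 0 0 0 -4.5 0'; python3 - <<'E'
from h import *
f=snap('side','side4');cv2.imwrite('pics/side4c.png',cv2.resize(f['pixels'][90:230,230:400,::-1],None,fx=4.2,fy=4.2,interpolation=cv2.INTER_CUBIC))
f=snap('top','top4');cv2.imwrite('pics/top4c.png',cv2.resize(f['pixels'][135:235,220:340,::-1],None,fx=5,fy=5,interpolation=cv2.INTER_CUBIC))
E
```

```text
[0.5096 0.0612 0.155 ] q 1.5388905354189006 r 0.11468432569614057
[0.513  0.0664 0.155 ] q 1.4888562609745204 r 0.11235403501773032
clock: 6.78
tcp_pos: [0.468, 0.0888, 0.1303]
orientation: [-2.392, -2.037, 0.0]
contact_force: [0.3, 0.5, 0.5]
grip_width: -0.0002
```

View pics/side4c.png

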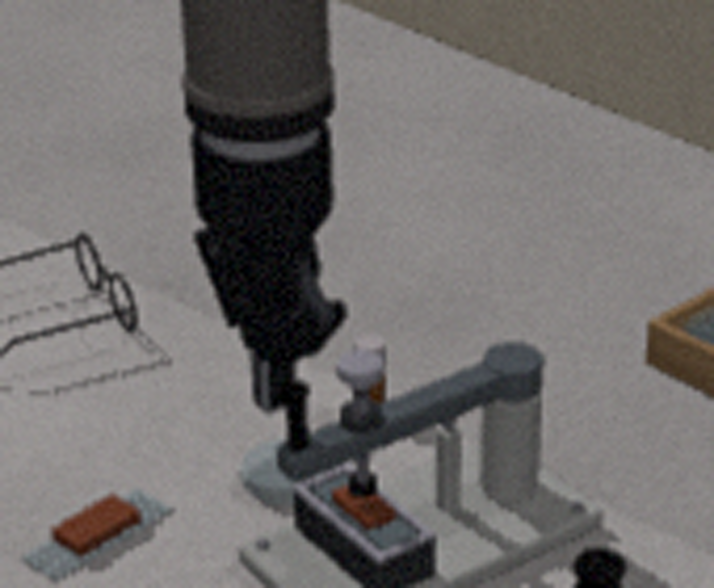

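View pics/top4c.png

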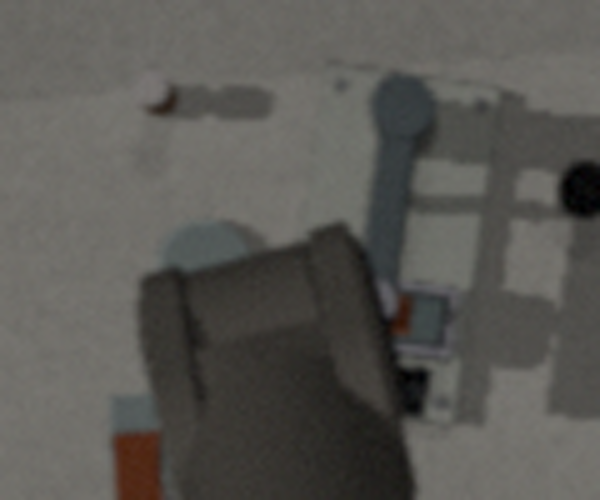

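```bash
python3 - <<'E'
from ang import *
S=load('side4')
ang(S,(361/4.2+230-.4,363/4.2+90-.4))
for q in (1.45,1.5,1.571): print(q,[((proj(S,[*pose(q,0,rr),.155])[0]+.4-[230,90])*4.2).round(1) for rr in(.115,.16)])
E
python3 -m handwheel '-1 0 0 0 0 0 0;-2 0 0 0 0 -0.5 0;-2 0 0 0 0 -0.5 0'
```

```text
[0.5118 0.06   0.155 ] q 1.5470441765358975 r 0.11234326072796899
1.45 [array([347.3, 355.8]), array([278.1, 376.4])]
1.5 [array([352.2, 360.3]), array([284.6, 382.8])]
1.571 [array([359.9, 366.5]), array([295.1, 391.8])]
clock: 7.25
tcp_pos: [0.4678, 0.088, 0.1304]
orientation: [-2.381, -2.049, -0.001]
contact_force: [0.0, 5.0, -1.3]
grip_width: 0.0008
```

The wrist force jumped to 5 N along +y, which is the stop, and the knob in the side view matches the prediction for 1.571. I'll back off, lift and check with a clear view that it stays there.

```bash
python3 -m handwheel '2 0 0 0 0 0 0;8 0 0 0 0 0 0;20 0 0 0 0 0 0;30 0 -15 0 0 0 0;50 0 -35 0 0 0 0;90 0 -55 0 0 0 0;130 0 -70 0 0 0 0;160 0 -70 0 0 0 0;160 0 -70 0 0 0 0;160 0 -70 0 0 0 0'; python3 - <<'E'
from h import *
f=snap('side','side5');cv2.imwrite('pics/side5c.png',cv2.resize(f['pixels'][130:230,270:390,::-1],None,fx=6,fy=6,interpolation=cv2.INTER_CUBIC))
f=snap('top','top5');cv2.imwrite('pics/top5c.png',cv2.resize(f['pixels'][135:235,220:340,::-1],None,fx=5,fy=5,interpolation=cv2.INTER_CUBIC))
o=readout.get_obs();print(o['orientation'],o['tcp_pos'],o['joints'])
E
```

```text
clock: 8.5
tcp_pos: [0.4915, 0.2445, 0.1999]
orientation: [2.382, 2.047, -0.002]
contact_force: [0.2, -0.7, 0.9]
grip_width: 0.0004
[ 2.38388169e+00  2.04561595e+00 -1.67658471e-03] [0.49170701 0.24384172 0.20001024] [-0.63790949  0.30402725  0.07744094  1.89610064 -0.02799768  0.94351399
  0.87081112]
```

View pics/side5c.png

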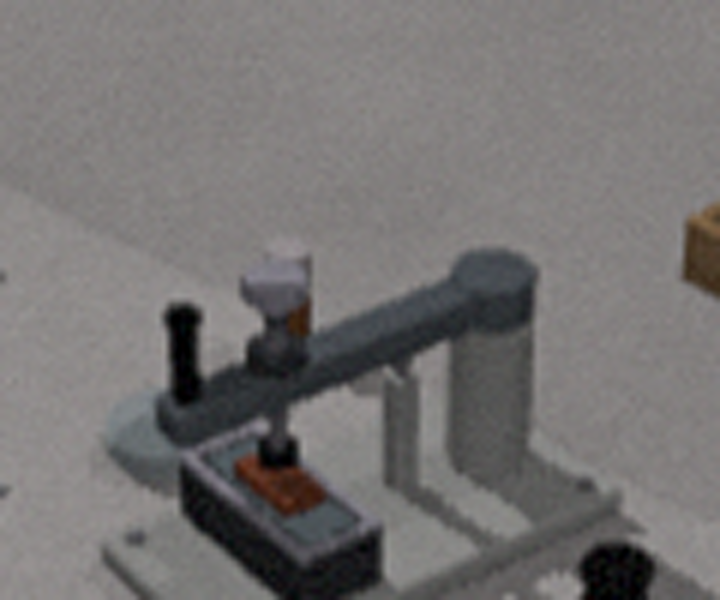

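View pics/top5c.png

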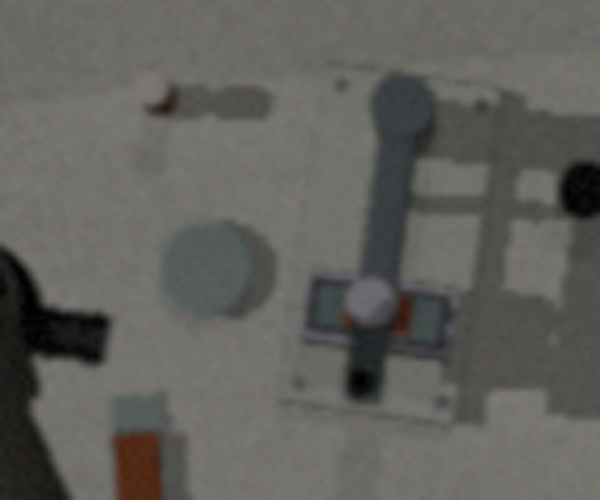

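```bash
python3 - <<'E'
from ang import *
T=load('top5');S=load('side5')
c=lambda u,v:(u/5+220-.4,v/5+135-.4); s=lambda u,v:(u/6+270-.4,v/6+130-.4)
ang(T,c(371,301));ang(T,c(363,380));ang(S,s(274,276));ang(S,s(183,308))
T4=load('top4')
for q in (1.4,1.45,1.5,1.571): print(q,'top',[((proj(T,[*pose(q,0,rr),.155])[0]+.4-[220,135])*5).round(1) for rr in(.115,.16)],'side',[((proj(S,[*pose(q,0,rr),.155])[0]+.4-[270,130])*6).round(1) for rr in(.115,.16)])
E
```

```text
[0.5091 0.0596 0.155 ] q 1.5537050495544085 r 0.114961503521301
[0.466  0.0639 0.155 ] q 1.5686254655314595 r 0.15815182200356134
[0.5126 0.0619 0.155 ] q 1.5289355750929285 r 0.11184139616386443
[0.4703 0.0698 0.155 ] q 1.5271627102258867 r 0.154931289796139
1.4 top [array([339.4, 293.7]), array([314.2, 372.4])] side [array([249.9, 261.7]), array([148.9, 288.2])]
1.45 top [array([349.6, 296.6]), array([328.3, 376.5])] side [array([256.2, 268.2]), array([157.3, 297.7])]
1.5 top [array([359.8, 299. ]), array([342.6, 379.9])] side [array([263.1, 274.7]), array([166.6, 306.9])]
1.571 top [array([374.6, 301.6]), array([363.2, 383.5])] side [array([274.1, 283.5]), array([181.6, 319.7])]
```

The clear top view has the knob at (371,301) and the peg at (363,380), against (375,302) and (363,384) predicted for 1.571. The side view agrees within about 1 to 2 px. So the arm has stayed at its stop, well past the 1.41 detent. Next I go over the knob.

```bash
python3 - <<'E'
from h import *
o=readout.get_obs();R=cv2.Rodrigues(o['orientation'])[0]
print(R.round(4),(R.T@(np.array([.509,.0585,.170])-o['tcp_pos'])*1000).round(1))
E
```

```text
[[ 1.518e-01  9.884e-01 -6.000e-04]
 [ 9.884e-01 -1.518e-01 -1.000e-03]
 [-1.000e-03 -4.000e-04 -1.000e+00]] [-180.5   45.2   30.2]
```

```bash
python3 -m handwheel '-20 5 0 0 0 0 0;-50 12 0 0 0 0 0;-90 23 0 0 0 0 0;-130 33 0 0 0 0 0;-160 40 5 0 0 0 0;-175 44 15 0 0 0 0;-180.5 45 25 0 0 0 0;-180.5 45 30 0 0 0 0;-180.5 45 30 0 0 0 0;-180.5 45 30 0 0 0 0'; python3 - <<'E'
from h import *
f=snap('side','side6');cv2.imwrite('pics/side6c.png',cv2.resize(f['pixels'][130:230,270:390,::-1],None,fx=6,fy=6,interpolation=cv2.INTER_CUBIC))
f=snap('top','top6');cv2.imwrite('pics/top6c.png',cv2.resize(f['pixels'][135:235,220:340,::-1],None,fx=5,fy=5,interpolation=cv2.INTER_CUBIC))
o=readout.get_obs();print(o['tcp_pos'],o['contact_force'])
E
```

```text
clock: 9.85
tcp_pos: [0.5093, 0.0609, 0.1704]
orientation: [-2.381, -2.05, -0.001]
contact_force: [-0.0, -0.4, 0.2]
grip_width: 0.0002
[0.5093749  0.06061272 0.17054521] [-1.05071431  0.58040259 -0.14261197]
```

View pics/side6c.png

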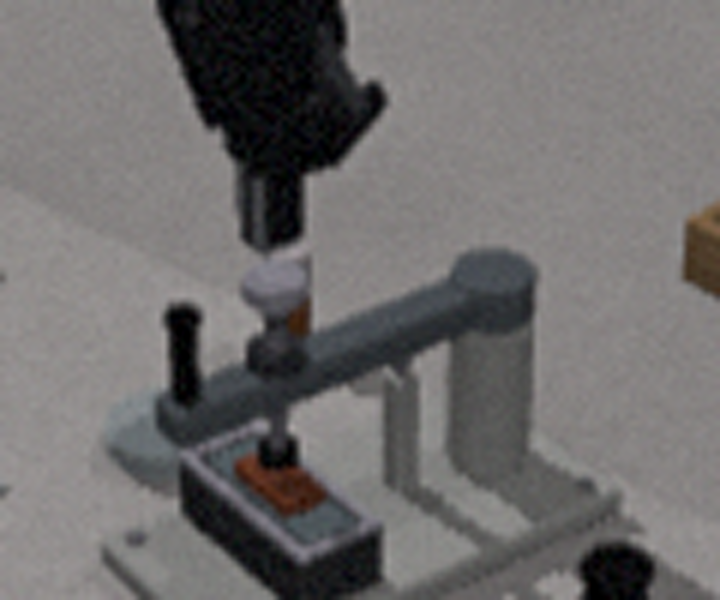

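The fingertips at (271,240) hang centred over the knob at (274,276). I descend in small steps to find contact.

```bash
python3 -m handwheel '-2 0 5 0 0 0 0;-2 0 10 0 0 0 0;-2 0 13 0 0 0 0;-2 0 13 0 0 0 0'; for i in 1; do python3 -m handwheel '0 0 1 0 0 0 0;0 0 2 0 0 0 0;0 0 2 0 0 0 0'; python3 -m handwheel '0 0 1 0 0 0 0;0 0 2 0 0 0 0;0 0 2 0 0 0 0'; done
```

```text
clock: 10.45
tcp_pos: [0.5086, 0.0579, 0.1569]
orientation: [-2.382, -2.048, 0.001]
contact_force: [0.5, 0.7, -0.3]
grip_width: -0.0001
clock: 10.82
tcp_pos: [0.5089, 0.0579, 0.1553]
orientation: [-2.383, -2.048, -0.0]
contact_force: [-0.7, 0.5, -0.1]
grip_width: -0.0001
clock: 11.2
tcp_pos: [0.5089, 0.058, 0.1533]
orientation: [2.382, 2.048, 0.0]
contact_force: [0.2, 0.3, 2.3]
grip_width: -0.0002
```

Contact came between 0.1553 and 0.1533 with 2.3 N, as expected for a knob top at 0.155. The target is z of about 0.141; I go most of the way first.

```bash
python3 -m handwheel '0 0 1 0 0 0 0;0 0 2 0 0 0 0;0 0 3 0 0 0 0;0 0 4 0 0 0 0;0 0 5 0 0 0 0;0 0 5 0 0 0 0;0 0 5 0 0 0 0';  python3 -m handwheel '0 0 1 0 0 0 0;0 0 2 0 0 0 0;0 0 3 0 0 0 0;0 0 4 0 0 0 0;0 0 5 0 0 0 0;0 0 5 0 0 0 0;0 0 5 0 0 0 0'; python3 - <<'E'
from h import *
f=snap('side','side7');cv2.imwrite('pics/side7c.png',cv2.resize(f['pixels'][160:210,280:340,::-1],None,fx=11,fy=11,interpolation=cv2.INTER_CUBIC))
z=[]
for i in range(6):
    o=readout.get_obs();z.append([*o['tcp_pos'],o['contact_force'][2]]);grab_frame('side')
print(np.array(z).round(4))
E
```

```text
clock: 12.08
tcp_pos: [0.5089, 0.058, 0.1483]
orientation: [2.382, 2.048, 0.0]
contact_force: [0.4, -0.8, 3.1]
grip_width: -0.0
clock: 12.95
tcp_pos: [0.509, 0.058, 0.1437]
orientation: [2.383, 2.048, 0.001]
contact_force: [-2.2, -0.6, 8.0]
grip_width: -0.0002
[[0.509  0.058  0.1438 7.8427]
 [0.509  0.058  0.1437 7.6926]
 [0.509  0.058  0.1437 8.4139]
 [0.509  0.058  0.1438 8.364 ]
 [0.509  0.058  0.1438 8.1421]
 [0.509  0.058  0.1437 7.4234]]
```

View pics/side7c.png

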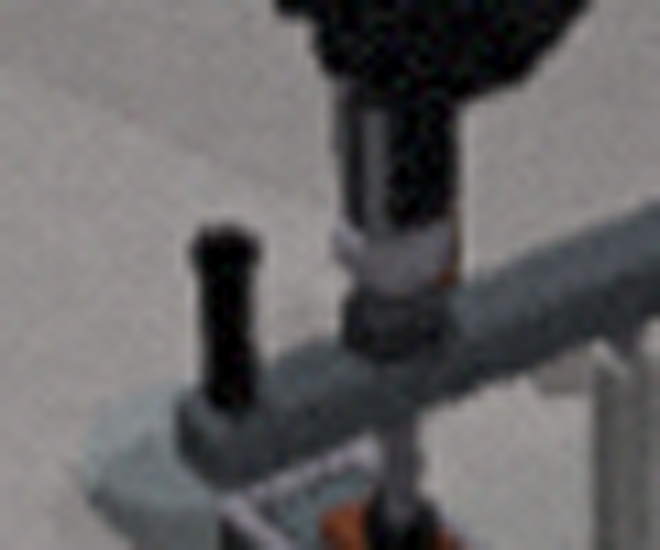

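The depression is 11.2 mm. The force model gives 7.9 N there and about 8.0 N is measured, so the two agree. About 2.8 mm remain, and I allow a little for compliance.

```bash
python3 -m handwheel '0 0 0.7 0 0 0 0;0 0 1.5 0 0 0 0;0 0 2.3 0 0 0 0;0 0 3 0 0 0 0;0 0 3 0 0 0 0;0 0 3 0 0 0 0;0 0 3 0 0 0 0'; python3 - <<'E'
from h import *
f=snap('side','side8');cv2.imwrite('pics/side8c.png',cv2.resize(f['pixels'][160:210,280:340,::-1],None,fx=11,fy=11,interpolation=cv2.INTER_CUBIC))
z=[]
for i in range(8):
    o=readout.get_obs();z.append([*o['tcp_pos'],o['contact_force'][2]]);grab_frame('side')
print(np.array(z).round(5).mean(0),np.array(z).std(0))
E
```

```text
clock: 14.18
tcp_pos: [0.509, 0.058, 0.141]
orientation: [-2.383, -2.048, -0.001]
contact_force: [-2.9, -0.0, 11.5]
grip_width: 0.0001
[ 0.50900125  0.057985    0.14103    11.02244375] [1.59935485e-05 7.70947305e-06 1.20756610e-05 5.22889822e-01]
```

View pics/side8c.png

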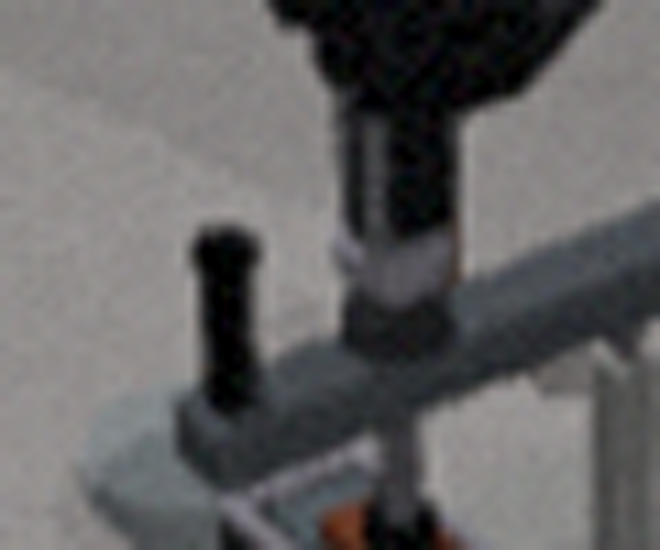

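Depth is 13.97 mm and steady, and the force is 11.0 N against 11.0 N from the spring model. The peg is unmoved at (226,245) in the crop, so the arm is still at its stop, and the knob sits low over the bush. I'm handing it in while holding.

```bash
python3 - <<'E'
from h import *
print(workorder.hand_in()); o=readout.get_obs();print(o['clock'],o['tcp_pos'],o['contact_force'])
E
```

```text
the job is handed in; nothing more can be done
None
the job is handed in; nothing more can be done
```

The slice is clamped: the arm is at its end stop and the knob is held down 14 mm. I handed the job in at about 14.6 s, with the gripper still pressing.

- **Swing:** I pushed the peg round with the closed fingers until the wrist force jumped to 5 N at the stop. After backing off, a clear view showed the arm had stayed there. The top view gave 1.55 to 1.57 rad and the rougher side view 1.53, both well past the 1.41 detent.
- **Press:** Only then did I push the knob down, from contact at about 155 mm to 141.0 mm, which is a depth of 13.97 mm. The pose was steady to within 0.02 mm. The force averaged 11.0 N, against 11.0 N from the given spring rates and "about 12 N" in the task. The plunger stayed about 8 mm short of the bottom of its travel.
- **Not seen directly:** The gripper and the picture resolution kept me from seeing the dark band meet the bush, so the depth rests on the measured height and force.
- **Other things:** I touched nothing but the peg and the knob, and the pictures showed nothing else moved.
- **After hand-in:** The interface refused a further state reading, so the last check is the one just before hand-in.

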